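Check a sealing strip with a probe and hold the key

ROBOT

A 6-joint arm with a two-finger parallel gripper is mounted at the origin on a cart in front of the work surface, level with it; the furniture and walls round the work are solid. World frame = base frame: x ahead of the robot, y to its left, z up, the work surface at z = 0. Lengths are in m, angles in rad, forces in N, time in s.
With the tool pointing down it reaches from about 0.375 to 0.975 m from the base axis. Payload 3.8 kg.
Tool frame: the origin (TCP) lies at the very end of the fingers, on their centre line; the grasp point (between the pads) lies grip_point_offset behind it (grip_point_offset is the distance from the TCP to the grasp point, in m); z points along the fingers, y is the line along which they close (so a half turn about z gives the same grasp; the last joint's range is limited). The gripper opens to 85 mm and grips with 20 to 120 N. Pads are 22 mm wide; open, the fingers measure 114 mm over their backs; the gripper's body (76 mm by 85 mm) begins 54 mm behind the grasp point. The pads swing forward as they close: fully open they stand 13 mm farther back than shut.
Start: joints at [-1.292, 0.264, 1.604, -0, 1.274, -0.037], TCP at [0.21, -0.642, 0.231] pointing down, gripper open.
Joint ranges: [-2.63, 2.63], [-0.94, 2.18], [0.31, 2.57], [-1.31, 4.45], [0, 2.66], [-2.55, 2.55]. Speed limits (rad/s): [2.57, 2.57, 3.14, 3.14, 3.14, 3.14].

INTERFACE

Orientations are given as a 3x3 rotation matrix whose columns are the frame's x, y, z axes.
In Python, from rig import state, capture, get_calibration, sign_off, find_in, trace, grip_point_offset gives the robot as it stands.
- The arm moves only by the tool step_arm, never from a script. Its arguments are lists of equal length, an entry for each row: "claw": the finger opening in mm, from 0 to 85.4; "slide": the shift along the tool's x, y, z in mm, a list of three; "twist": the turn about the tool's z in rad. In form: {"claw": [claw, ...], "slide": [[x, y, z], ...], "twist": [twist, ...]}. A call has 1 to 20 rows; each row shifts and turns the commanded pose from where the row before left it, along the tool's axes as they then stand; what a row does not reach is not made up. A row lasts 1/10 s, in which the tool goes at most 50 mm and 8.59 degrees, less where a joint would pass 70% of its speed; a pose out of reach is approached as far as the arm can. A call is refused whole if a number of a shift passes 50 or a number of a turn 0.15, either way. A call with a gripper value outside its range is refused whole. The fingers move at their own pace and stop on an object; "grip_force" is the grip in N (left out, the last holds). Time passes only in rows, so rows that do not move let the fingers close. It gives the time, the measured TCP pose, the force, the opening and the grip force at its end, in the units of the state.
- state(): the state, without advancing time (a new reading comes with each control period).
- capture(name): name is "scene" or "side" or "wrist"; returns the picture (400x640x3 uint8, red, green, blue); there is no depth.
- get_calibration(name): a dict with "fx", "fy", "cx", "cy" (pixels), "pose" (4x4, takes a point from camera to world coordinates); the wrist camera has in their place "T_tool_cam" (4x4, takes a point from camera to tool coordinates, whose origin is the TCP and whose axes are the flange's). Camera axes: x right, y down, z forward; pixel columns grow to the right and rows downward; lengths in m; the calibration is good to about 2 mm. A picture is of the moment at which its call begins: read the wrist's pose just before it. get_calibration takes no time and is no camera call.
- sign_off(): hands the job in; it is judged then, once.
Trained networks look in the newest picture that a camera, given by its name, has taken for a name from the list of things; names that differ only in an ending like _2 or _b are one class to them, and where a whole thing is asked for, a point or a joint stands for the part that bears it (a point fixed in the world has none). Each returns a list of dicts, best first, with "p" (0 to 1); they miss things now and then, are a little off and sometimes report something else, mostly with a low value. They report only what shows in the picture. A call takes as long as a camera call.
- find_in(label, camera): "extent" ([left, top, right, bottom] in pixels, round what is visible of it).
- trace(label, camera): "region" (400x640 bool, what is visible of it) and "extent" ([left, top, right, bottom] in pixels, round what is visible of it).
The state is a dict: "clock": time; "joint_pos": joint angles; "joint_vel": joint speeds; "joint_efforts": joint torques, N m; "ee_pos": TCP position; "orientation": TCP orientation; "wrist_force": force on the tool from outside, world axes, zero at the start; "moment": the same for the moment, N m; "width": finger opening in m; "grip_force": force on a finger pad.
Only numpy, scipy, OpenCV 4.12 (cv2) and the standard library are available. Lean on these libraries where they do the work, as an engineer would, in place of code of your own. Each camera call takes 0.05 s, during which the arm holds its last target. There are 200 camera calls.

TASK

Take the probe from its stand and check the copper sealing strip: set the tip lightly on the strip at the end of the groove farthest from the round key, and draw it along the whole groove to the end nearest the key, slowly (about 3 cm a second) and without lifting. Then lift it over, press the sunken key with the probe tip half-way down (5 mm of its 10 mm, never to the bottom) and finish while holding it there, the probe still in the gripper. Leave the label roll, tape roll, timer and cap where they are.

Things in the scene. Friction and masses are not known exactly. Their poses are not given: they have to be found in the camera images.
- tester: Fixed test block, 70 (x) x 190 (y) x 40 mm high, bare aluminium on a dark base; origin at the centre of its underside, z up, y along its length. In its top, on the centre line x = 0: a straight groove 12 mm wide from y = +78 mm to y = -32 mm, and a round key well 18 mm in diameter at y = -68 mm, with 27 mm of solid top between them.
- groove_start (a point): point on the unpressed strip's top, 10 mm before the end of the groove farthest from the key (tester x 0, y +68, z 34 mm)
- groove_end (a point): point on the unpressed strip's top, 10 mm before the end of the groove nearest the key (tester x 0, y -22, z 34 mm)
- strip (a joint): downward travel of the sprung copper strip that is the floor of the groove: 10 mm wide, its top 6 mm below the block's top; 0 = up, 0.005 m = bottomed. It sinks level along its whole length; it yields at about 1.2 N and takes 1.2 N more for each mm. The tip counts as touching when the strip has sunk over 0.4 mm; 2 mm is a good light press.
- key (a joint): downward travel of the spring-loaded key in the round well: 0 = up, 0.010 m = bottomed. It yields at about 3 N and takes 0.5 N more for each mm, about 5.5 N at half travel; it springs back when let go.
- key_top (a point): fixed point at the centre of the unpressed key's flat top (16 mm diameter), 4 mm below the block's top (tester x 0, y -68, z 36 mm); it does not move with the key
- stand: fixed probe stand: a 50 x 50 mm block 38 mm high on a 70 x 70 x 6 mm foot, with an upright through hole 13 mm in diameter from its top; origin at the centre of its underside. It has the sides of the probe handle parallel to its own. The stand and the label roll may have changed places.
- probe_grip (a point): centre of the probe's handle, half-way up. The probe stands upright in the stand: a black handle 22 x 22 mm square and 55 mm high, its underside resting on the stand's top, so the handle spans heights 38 to 93 mm; below it a steel shaft 8 mm in diameter and 32 mm long, in the hole. Axes along the handle's sides, z up the probe. About 60 g. Lift it straight up over 35 mm to clear the stand.
- probe_tip (a point): end of the probe's steel tip, 59.5 mm straight below the handle's centre; the last 8 mm taper from 8 to 3 mm in diameter
- the_hand_sealer: solid heat sealer left of the work, not used: about 110 mm wide and 400 mm long, pointing away from the robot, its lever raised with the free end toward the robot at a height of about 350 mm; keep the arm clear of it
- inspection_lamp: solid lamp, not used: a long tube that hangs across the rear right of the bench; origin at its foot. The tube begins roughly 0.48 m above the bench, about 0.11 m nearer the robot than the foot, and ends about 0.32 m left of the foot. Keep wrist and forearm to the left and robot side of it
- label_roll: bystander: roll of paper labels, 59 mm in diameter, 30 mm high, origin at the centre of its underside
- tape_roll: bystander: ring of tape, 87 mm in diameter, 18 mm high, lying flat, origin at the centre of its underside
- timer: bystander: small white timer, 62 x 62 x 22 mm, origin at the centre of its underside
- cap: bystander: small white screw cap with a nipple, 38 mm in diameter, 34 mm high, origin at the centre of its underside

How it is judged:
By the outcome, as a careful person would: the job done as asked, in the order asked, and still so for the second after the job is handed in, while the arm keeps its last pose, push and grip.
It also fails if it takes over 51 s, if anything falls off the work surface, if the arm or the gripper's body presses on something with over 40 N, if the wrist force passes 120 N, or if a joint passes its speed limit or range.

## Working session

There is one attempt and no reset: what is moved stays moved. The work goes in short steps, Python scripts to look and compute and a tool call to move; the robot and the scene stay as the last step left them, time stands still between calls to the robot, and variables do not carry over. Pictures are saved under pics/ and viewed, at most 10 in all, crops included, and the job is handed in when it is done.

Besides the shell and the picture viewer there is one more tool, called after "Request:" in YAML: its name, and indented under it one key for each argument. step_arm: Moves the arm, as the interface text tells. Its arguments: {"type":"object","properties":{"claw":{"type":"array","items":{"type":"number"}},"slide":{"type":"array","items":{"type":"array","items":{"type":"number"}}},"twist":{"type":"array","items":{"type":"number"}},"grip_force":{"type":"number"}},"required":["claw","slide","twist"]}

```bash
mkdir -p pics; ls; python3 - <<'E'
from rig import *
import cv2,numpy as np
np.set_printoptions(precision=4,suppress=True)
s=state();print(s, grip_point_offset)
for c in ("scene","side","wrist"):
    im=capture(c);cv2.imwrite(f"pics/{c}0.png",im[:,:,::-1]);print(c,get_calibration(c))
    for l in ("tester","stand","probe_grip","label_roll","key"):
        r=find_in(l,c);print(l,[(x['p'],x['extent']) for x in r[:2]])
E
```

```text
pics
{'clock': 0.0, 'joint_pos': array([-1.2919,  0.2647,  1.6054, -0.    ,  1.2737, -0.0369]), 'joint_vel': array([ 0.001 , -0.0002, -0.0005,  0.0004,  0.0012, -0.001 ]), 'joint_efforts': array([ -0.0004, -51.5105, -36.7319,  -0.0002,   0.0129,  -0.    ]), 'ee_pos': array([ 0.2094, -0.6409,  0.23  ]), 'orientation': array([[ 0.9505,  0.3106, -0.0006],
       [ 0.3106, -0.9505,  0.0021],
       [ 0.0001, -0.0022, -1.    ]]), 'wrist_force': array([ 0.0147,  0.207 , -0.763 ]), 'moment': array([ 0.0138,  0.05  , -0.0207]), 'grip_force': 0.0, 'width': 0.08524740392886855} 0.0187
scene {'fx': 440.681123863071, 'fy': 440.681123863071, 'cx': 321.55700281950146, 'cy': 205.90920541427877, 'pose': array([[-0.5801, -0.3481,  0.7364, -0.4643],
       [-0.8142,  0.2239, -0.5356,  0.8756],
       [ 0.0216, -0.9104, -0.4133,  0.6599],
       [ 0.    ,  0.    ,  0.    ,  1.    ]])}
tester [(0.69, [282.3, 216.7, 326.1, 257.1])]
stand [(0.92, [249.6, 248.5, 282.4, 269.5])]
probe_grip [(0.65, [261.1, 232.9, 273.6, 251.7])]
label_roll [(0.68, [352.7, 222.3, 372.9, 236.4])]
key []
side {'fx': 469.06220288392547, 'fy': 469.06220288392547, 'cx': 324.61497254284274, 'cy': 194.53680657540437, 'pose': array([[ 0.9285, -0.2157,  0.3024,  0.094 ],
       [-0.3705, -0.4816,  0.7942, -1.132 ],
       [-0.0256, -0.8494, -0.5271,  0.9019],
       [ 0.    ,  0.    ,  0.    ,  1.    ]])}
tester []
stand []
probe_grip []
label_roll [(0.48, [305.6, 225.9, 314.7, 236.0])]
key []
wrist {'fx': 306.3175443231197, 'fy': 306.3175443231197, 'cx': 322.99098425259956, 'cy': 198.8433087215263, 'T_tool_cam': array([[ 0.0003, -0.9565, -0.2918,  0.0735],
       [ 1.    ,  0.0003, -0.    , -0.0006],
       [ 0.0001, -0.2918,  0.9565, -0.1429],
       [ 0.    ,  0.    ,  0.    ,  1.    ]])}
tester []
stand []
probe_grip []
label_roll []
key []
```

View pics/scene0.png

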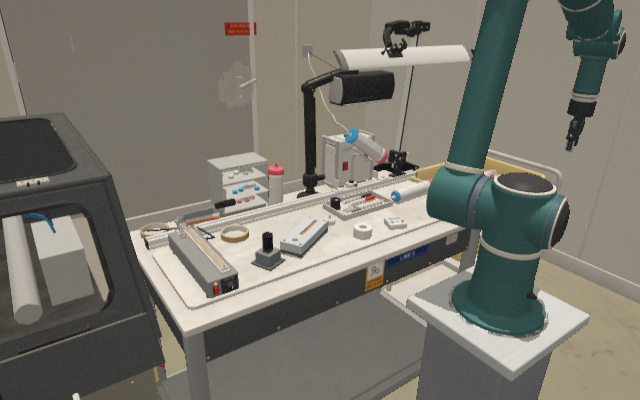

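View pics/side0.png

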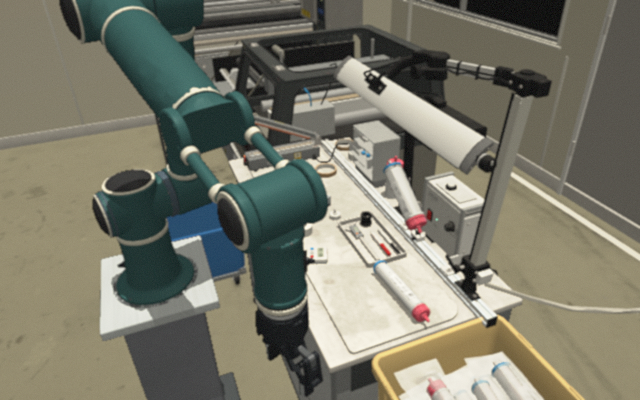

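```bash
cat > h.py <<'E'
import numpy as np
from rig import *
np.set_printoptions(precision=4,suppress=True)
def cam(name,s=None):
    c=get_calibration(name)
    K=np.array([[c['fx'],0,c['cx']],[0,c['fy'],c['cy']],[0,0,1]])
    if name=='wrist':
        T=np.eye(4);T[:3,:3]=s['orientation'];T[:3,3]=s['ee_pos'];P=T@c['T_tool_cam']
    else:P=c['pose']
    return K,P
def ray(K,P,uv,z):
    d=P[:3,:3]@np.linalg.inv(K)@np.r_[uv,1];o=P[:3,3]
    return o+d*(z-o[2])/d[2]
def proj(K,P,X):
    p=(np.asarray(X)-P[:3,3])@P[:3,:3];p=p@K.T;return p[...,:2]/p[...,2:]
E
python3 - <<'E'
from h import *
K,P=cam('scene')
for n,uv,z in [('tester',(304,237),.03),('stand',(266,259),.02),('probe',(267.3,242.3),.0655),('label',(362.8,229),.015)]:print(n,ray(K,P,uv,z))
K,P=cam('side');print(ray(K,P,(310,231),.015))
E
```

```text
tester [0.5035 0.2339 0.03  ]
stand [0.4701 0.3814 0.02  ]
probe [0.4787 0.3711 0.0655]
label [0.4686 0.0324 0.015 ]
[0.4784 0.0183 0.015 ]
```

The scene picture shows the stand with its black probe at about (266,258), the tester at (304,236), the label roll at (362,230) and the timer at (395,222). The tape roll is at (235,234) and the sealer at (200,260). In the side picture the lamp tube runs from (350,70) to (480,160), with its foot at (485,270).

```bash
python3 - <<'E'
from h import *
import cv2
K,P=cam('scene')
for uv,z in [((225,203),.35),((172,232),.35),((205,215),.35)]:print('lever?',ray(K,P,uv,z))
K,P=cam('side');
for uv,z in [((470,275),0),((350,70),.48),((480,160),.48)]:print('lamp',ray(K,P,uv,z))
im=cv2.imread('pics/scene0.png')[180:310,120:330];cv2.imwrite('pics/crop.png',cv2.resize(im,None,fx=3.8,fy=3.8,interpolation=2))
E
```

```text
lever? [0.187  0.6058 0.35  ]
lever? [0.1318 0.715  0.35  ]
lever? [0.1606 0.6522 0.35  ]
lamp [ 0.8269 -0.3415  0.    ]
lamp [0.6648 0.1241 0.48  ]
lamp [ 0.6522 -0.5016  0.48  ]
```

View pics/crop.png

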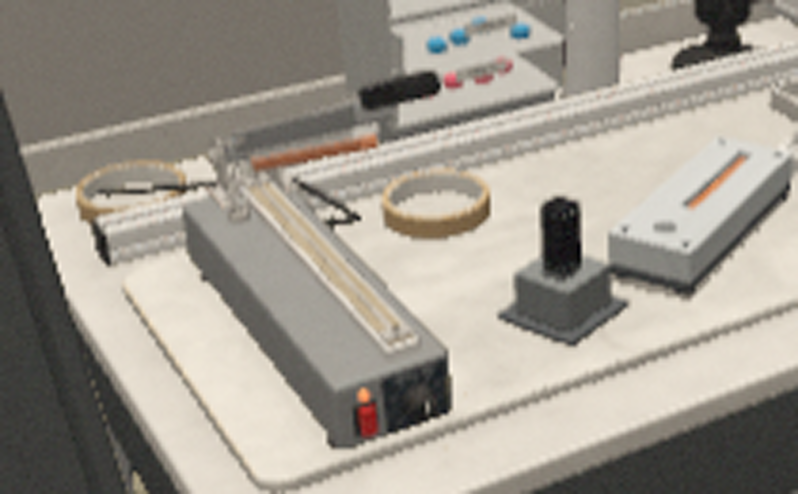

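The crop shows the tester's key at the end nearest the stand, at pixel (295,240), and the copper groove at the far end. The lever of the sealer hangs above the sealer's own body. Next I move to a viewing pose on the robot side of the lamp.

Request:
step_arm:
  claw: [85,85,85,85,85,85,85,85,85,85,85,85,85,85,85,85,85,85,85,85]
  slide:
    - [36,-34,-3]
    - [36,-34,-3]
    - [36,-34,-3]
    - [36,-34,-3]
    - [36,-34,-3]
    - [36,-34,-3]
    - [36,-34,-3]
    - [36,-34,-3]
    - [36,-34,-3]
    - [36,-34,-3]
    - [12,-38,-3]
    - [12,-38,-3]
    - [12,-38,-3]
    - [12,-38,-3]
    - [12,-38,-3]
    - [12,-38,-3]
    - [12,-38,-3]
    - [12,-38,-3]
    - [12,-38,-3]
    - [12,-38,-3]
  twist: [0,0,0,0,0,0,0,0,0,0,0,0,0,0,0,0,0,0,0,0]

```text
clock: 2.9
ee_pos: [0.442, 0.1936, 0.2918]
orientation: [[0.95, 0.311, 0.001], [0.311, -0.95, 0.0], [0.001, 0.0, -1.0]]
wrist_force: [0.0, -0.5, -0.1]
width: 0.085
grip_force: 0.0
```

Request:
step_arm:
  claw: [85,85]
  slide:
    - [0,0,0]
    - [0,0,0]
  twist: [0,0]

```text
clock: 3.1
ee_pos: [0.4421, 0.1924, 0.2913]
orientation: [[0.95, 0.313, 0.0], [0.313, -0.95, -0.001], [-0.0, 0.001, -1.0]]
wrist_force: [0.2, 0.3, 0.2]
width: 0.085
grip_force: 0.0
```

```bash
python3 - <<'E'
from h import *
import cv2
s=state();print(s['clock'],s['joint_pos'],s['ee_pos'],s['orientation'])
im=capture('wrist');cv2.imwrite('pics/w1.png',im[:,:,::-1])
K,P=cam('wrist',s)
for l,z in (("tester",.04),("stand",.038),("probe_grip",.0655),("label_roll",.03),("key",.036),("strip",.034),("tape_roll",.018)):
    r=trace(l,'wrist')
    for x in r[:1]:
        v,u=np.nonzero(x['region']);rect=cv2.minAreaRect(np.c_[u,v].astype(np.float32))
        print(l,x['p'],x['extent'],rect,ray(K,P,rect[0],z))
E
```

```text
3.1 [ 0.3593 -0.1408  1.9221 -0.0006  1.3604  1.6119] [0.4421 0.1924 0.2913] [[ 0.9498  0.313   0.0001]
 [ 0.313  -0.9498 -0.0006]
 [-0.0001  0.0006 -1.    ]]
tester 0.87 [244.5, 44.0, 406.7, 139.2] ((328.58819580078125, 92.1470718383789), (64.10295104980469, 160.09469604492188), 77.47119140625) [0.5285 0.2142 0.04  ]
stand 0.74 [173.5, 54.3, 238.8, 118.8] ((204.32379150390625, 89.56147766113281), (57.85233688354492, 61.20215606689453), 84.80557250976562) [0.4839 0.3591 0.038 ]
probe_grip 0.9 [166.5, 72.3, 207.8, 97.7] ((185.0, 86.0), (24.0, 40.0), 90.0) [0.4827 0.3707 0.0655]
label_roll 0.63 [406.8, 155.0, 456.4, 206.9] ((431.00006103515625, 181.00003051757812), (46.66904067993164, 43.84062194824219), 45.0) [0.4645 0.0461 0.03  ]
key 0.43 [245.5, 46.7, 406.9, 139.8] ((327.974853515625, 92.00529479980469), (63.245216369628906, 159.0915985107422), 78.11134338378906) [0.5286 0.215  0.036 ]
strip 0.74 [246.8, 48.3, 408.3, 138.1] ((328.1224060058594, 92.08963012695312), (63.5731086730957, 159.35427856445312), 77.63751220703125) [0.5286 0.2148 0.034 ]
```

View pics/w1.png

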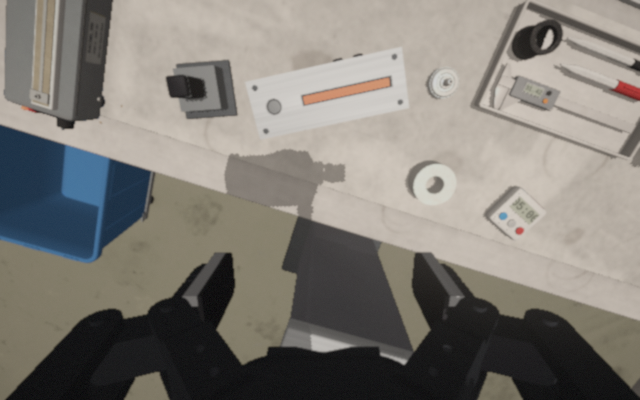

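The wrist picture shows the stand with the probe at (205,88), and the tester running from the key at (274,106) to the copper groove's far end at (392,82). The label roll is at (432,183). The networks agree with this, so I move closer over the tester to measure.

Request:
step_arm:
  claw: [85,85,85,85,85,85]
  slide:
    - [22,1.5,25]
    - [22,1.5,25]
    - [22,1.5,25]
    - [22,1.5,25]
    - [0,0,0]
    - [0,0,0]
  twist: [0,0,0,0,0,0]

```text
clock: 4.1
ee_pos: [0.5273, 0.2128, 0.1905]
orientation: [[0.951, 0.31, -0.003], [0.31, -0.951, -0.001], [-0.003, 0.0, -1.0]]
wrist_force: [0.2, -0.0, 0.3]
width: 0.0849
grip_force: 0.0
```

```bash
python3 - <<'E'
from h import *
import cv2
s=state();print(s['clock'],s['ee_pos'])
im=capture('wrist');cv2.imwrite('pics/w2.png',im[:,:,::-1])
K,P=cam('wrist',s)
hsv=cv2.cvtColor(im,cv2.COLOR_RGB2HSV)
m=((hsv[...,0]<18)&(hsv[...,1]>100)&(hsv[...,2]>90)).astype(np.uint8)
n,lab,st,c=cv2.connectedComponentsWithStats(m)
i=1+np.argmax(st[1:,4]);print('strip',st[i])
v,u=np.nonzero(lab==i);r=cv2.minAreaRect(np.c_[u,v].astype(np.float32))
print(r)
b=cv2.boxPoints(r)
print('strip corners',[ray(K,P,p,.034) for p in b])
t=trace('tester','wrist')
if t:
    v,u=np.nonzero(t[0]['region']);r=cv2.minAreaRect(np.c_[u,v].astype(np.float32));print(t[0]['p'],r,ray(K,P,r[0],.04),[ray(K,P,p,.04) for p in cv2.boxPoints(r)])
g=cv2.cvtColor(im,cv2.COLOR_RGB2GRAY)
print(cv2.HoughCircles(g,cv2.HOUGH_GRADIENT,1,20,param1=120,param2=14,minRadius=6,maxRadius=16))
E
```

```text
4.1 [0.5273 0.2128 0.1905]
strip [292 164 106  29 898]
((344.80120849609375, 178.47247314453125), (8.728368759155273, 107.67958068847656), 78.43986511230469)
strip corners [array([0.5137, 0.2427, 0.034 ]), array([0.5671, 0.15  , 0.034 ]), array([0.5596, 0.1451, 0.034 ]), array([0.5056, 0.2385, 0.034 ])]
0.66 ((321.3240661621094, 179.265380859375), (76.11421203613281, 198.0797119140625), 78.54124450683594) [0.5301 0.2161 0.04  ] [array([0.5154, 0.3175, 0.04  ]), array([0.6076, 0.1538, 0.04  ]), array([0.5454, 0.1111, 0.04  ]), array([0.4434, 0.2859, 0.04  ])]
[[[465.5 163.5  15.4]
  [597.5 114.5  11.8]
  [255.5 196.5   9.6]
  [155.5 183.5  15.4]
  [521.5 181.5  11. ]
  [559.5 294.5   9.6]
  [559.5 121.5  13.1]
  [ 64.5 296.5   8.2]]]
```

View pics/w2.png

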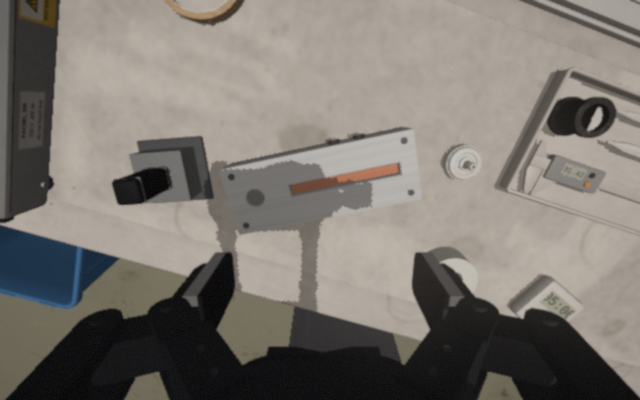

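This picture shows the tester with its key at (255,197) and the copper groove from (290,188) to (398,168). The stand is at (170,170), with the probe handle leaning left by perspective from about (170,183) to (125,190). Next I fit the tester pose to the copper mask and the key, using both wrist pictures.

```bash
cat > fit.py <<'E'
from h import *
import cv2
from scipy.optimize import minimize
def poly(K,P,X):
    m=np.zeros((1600,2560),np.uint8);cv2.fillPoly(m,[np.int32(np.round((proj(K,P,X)+.5)*4))],1)
    return cv2.resize(m.astype(np.float32),(640,400),interpolation=cv2.INTER_AREA)
def T(p,pts):
    c,s=np.cos(p[2]),np.sin(p[2]);pts=np.array(pts,float)
    return np.c_[p[0]+c*pts[:,0]-s*pts[:,1],p[1]+s*pts[:,0]+c*pts[:,1],pts[:,2]]
def box(x,y0,y1,z):return [(-x,y0,z),(x,y0,z),(x,y1,z),(-x,y1,z)]
R1=np.array([[.9498,.313,.0001],[.313,-.9498,-.0006],[-.0001,.0006,-1]])
R2=np.array([[.951,.31,-.003],[.31,-.951,-.001],[-.003,0,-1]])
V=[('pics/w1.png',dict(orientation=R1,ee_pos=np.array([.4421,.1924,.2913])),(274,106)),
('pics/w2.png',dict(orientation=R2,ee_pos=np.array([.5273,.2128,.1905])),(255.5,196.5))]
def run(V):
    L=[]
    for f,s,k in V:
        im=cv2.imread(f);h=cv2.cvtColor(im,cv2.COLOR_BGR2HSV)
        m=((h[...,0]<18)&(h[...,1]>80)&(h[...,2]>70)).astype(np.uint8)
        n,lab,st,c=cv2.connectedComponentsWithStats(m[:,240:420])
        i=1+np.argmax(st[1:,4]);M=np.zeros((400,640),np.float32);M[:,240:420]=lab==i
        L.append((M,cam('wrist',s),k))
    def cost(p):
        e=0
        for M,(K,P),k in L:
            a=poly(K,P,T(p,box(.005,-.032,.078,.034)))*poly(K,P,T(p,box(.006,-.032,.078,.040)))
            e+=np.abs(a-M).sum()/M.sum()+.005*np.sum((proj(K,P,T(p,[(0,-.068,.038)]))[0]-k)**2)
        return e
    r=minimize(cost,[.529,.215,.53],method='Nelder-Mead',options=dict(initial_simplex=np.array([.529,.215,.53])+np.array([[0,0,0],[.004,0,0],[0,.004,0],[0,0,.05]])))
    # yaw: +y axis (groove far end) direction is (-sin,cos)
    best=r
    for y0 in (.53+np.pi,):
        q=minimize(cost,[.529,.215,y0],method='Nelder-Mead',options=dict(initial_simplex=np.array([.529,.215,y0])+np.array([[0,0,0],[.004,0,0],[0,.004,0],[0,0,.05]])))
        if q.fun<best.fun:best=q
    p=best.x;print(best.fun,p);print(T(p,[(0,.068,.034),(0,-.022,.034),(0,-.068,.036)]))
    for M,(K,P),k in L:print(proj(K,P,T(p,[(0,-.068,.038)]))-k)
    return p
if __name__=='__main__':
    run(V);run(V[:1]);run(V[1:])
E
python3 fit.py
```

```text
0.16428029739444364 [0.5257 0.2142 3.6639]
[[0.5596 0.1553 0.034 ]
 [0.5147 0.2333 0.034 ]
 [0.4917 0.2732 0.036 ]]
[[-0.0645  0.2696]]
[[0.06   0.5014]]
0.07640954752444233 [0.526  0.2142 3.6635]
[[0.5599 0.1553 0.034 ]
 [0.515  0.2333 0.034 ]
 [0.4921 0.2732 0.036 ]]
[[0.0234 0.0105]]
0.08068739732018486 [0.5256 0.2141 3.6599]
[[0.5593 0.1551 0.034 ]
 [0.5147 0.2333 0.034 ]
 [0.4919 0.2732 0.036 ]]
[[0.0729 0.3268]]
```

Request:
step_arm:
  claw: [85,85,85,85,85,85,85]
  slide:
    - [0,-32,0]
    - [0,-32,0]
    - [0,-32,0]
    - [0,-32,0]
    - [0,-32,0]
    - [0,0,0]
    - [0,0,0]
  twist: [0,0,0,0,0,0,0]

```text
clock: 4.9
ee_pos: [0.478, 0.3661, 0.1931]
orientation: [[0.95, 0.312, 0.002], [0.312, -0.95, 0.001], [0.002, -0.0, -1.0]]
wrist_force: [-1.4, -0.8, -0.2]
width: 0.0851
grip_force: 0.0
```

```bash
python3 - <<'E'
from h import *
import cv2
s=state();print(s['clock'],s['ee_pos'],s['orientation'],s['joint_pos'])
im=capture('wrist');cv2.imwrite('pics/w3.png',im[:,:,::-1])
K,P=cam('wrist',s)
for l,z in (("stand",.038),("probe_grip",.0655)):
    r=trace(l,'wrist')
    for x in r[:1]:
        v,u=np.nonzero(x['region']);rect=cv2.minAreaRect(np.c_[u,v].astype(np.float32))
        print(l,x['p'],x['extent'],rect,ray(K,P,rect[0],z))
E
```

```text
4.9 [0.478  0.3661 0.1931] [[ 0.9499  0.3124  0.0023]
 [ 0.3124 -0.9499  0.0009]
 [ 0.0024 -0.0002 -1.    ]] [ 0.6125  0.1525  1.8093 -0.0006  1.1774  1.8658]
stand 0.58 [290.2, 135.0, 354.1, 207.7] ((322.93402099609375, 170.07614135742188), (65.11980438232422, 66.25975799560547), 85.91438293457031) [0.4898 0.3707 0.038 ]
probe_grip 0.6 [309.8, 166.4, 339.0, 203.5] ((322.1980285644531, 185.98019409179688), (37.21438980102539, 28.259056091308594), 84.2894058227539) [0.4809 0.3685 0.0655]
```

View pics/w3.png

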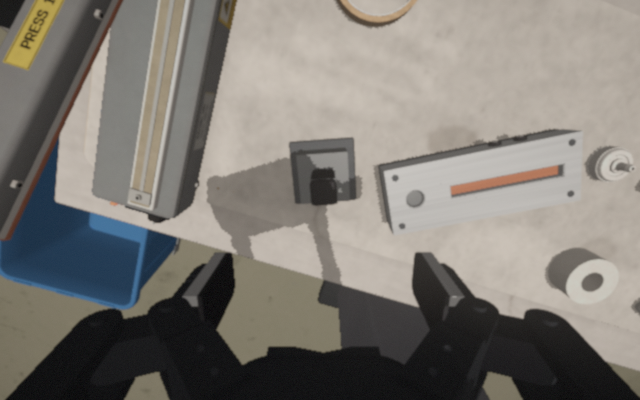

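The stand is centred at about (322,171) and turned roughly 4–5° against the tool, with the probe handle at (323,186). The tester reads consistently, with its key at (415,198). I fit the stand's pose with a silhouette model.

```bash
cat > fits.py <<'E'
from fit import *
def hull(K,P,p,h,z0,z1):
    X=T(p,[(a*h,b*h,z) for a in(-1,1) for b in(-1,1) for z in(z0,z1)])
    q=cv2.convexHull(proj(K,P,X).astype(np.float32))[:,0]
    m=np.zeros((1600,2560),np.uint8);cv2.fillPoly(m,[np.int32(np.round((q+.5)*4))],1)
    return cv2.resize(m.astype(np.float32),(640,400),interpolation=cv2.INTER_AREA)
s=state();im=capture('wrist');K,P=cam('wrist',s)
S=trace('stand','wrist')[0]['region'];H=trace('probe_grip','wrist')[0]['region'];U=(S|H).astype(np.float32)
dk=(im.max(2)<60).astype(np.float32);w=np.zeros_like(dk);w[150:225,290:355]=1
print('ee',s['ee_pos'],U.sum(),H.sum(),(dk*w).sum())
def opt(c,x0):
    best=None
    for y0 in x0[2]:
        b=np.array([x0[0],x0[1],y0]);q=minimize(c,b,method='Nelder-Mead',options=dict(initial_simplex=b+np.array([[0,0,0],[.004,0,0],[0,.004,0],[0,0,.06]])))
        if best is None or q.fun<best.fun:best=q
    return best.x,best.fun
a0=np.arctan2(P[1,0],P[0,0]) # yaw of image x
ys=(a0-.05,a0+.05,a0+.12)
print('img x yaw',a0)
print('union',opt(lambda p:np.abs(np.max([hull(K,P,p,.035,0,.006),hull(K,P,p,.025,.006,.038),hull(K,P,p,.011,.038,.093)],0)-U).sum(),(.483,.370,ys)))
print('handle',opt(lambda p:np.abs(hull(K,P,p,.011,.038,.093)-H).sum(),(.483,.370,ys)))
print('dark',opt(lambda p:np.abs((hull(K,P,p,.011,.038,.093)-dk)*w).sum(),(.483,.370,ys)))
cr=im[130:215,280:440];cv2.imwrite('pics/w3c.png',cv2.resize(cr,None,fx=5,fy=5,interpolation=2)[:,:,::-1])
E
python3 fits.py
```

```text
ee [0.4785 0.3647 0.1921] 4131.0 984 847.0
img x yaw -1.2555323280776534
union (array([ 0.4828,  0.3689, -1.1829]), np.float64(120.0625))
handle (array([ 0.4831,  0.3686, -1.165 ]), np.float64(68.1875))
dark (array([ 0.4835,  0.3686, -1.1327]), np.float64(179.8125))
```

View pics/w3c.png

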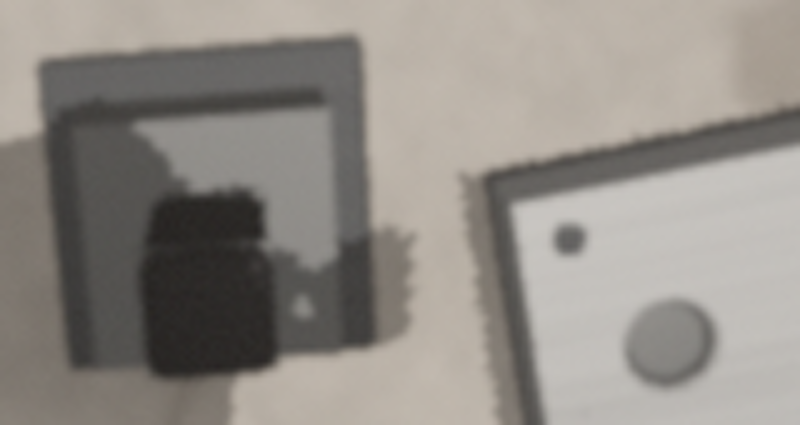

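The crop shows the foot's top edge tilted by about 4.3°, which matches the fit (stand yaw +0.073 rad against the image). Next I align, descend and grip.

Request:
step_arm:
  claw: [85,85,85,85,85,85,85,85,85,85,85]
  slide:
    - [5.4,-2.6,0]
    - [0,0,10]
    - [0,0,25]
    - [0,0,25]
    - [0,0,25]
    - [0,0,25]
    - [0,0,20]
    - [0,0,10]
    - [0,0,5]
    - [0,0,0]
    - [0,0,0]
  twist: [-0.07,0,0,0,0,0,0,0,0,0,0]
  grip_force: 60

```text
clock: 6.3
ee_pos: [0.4832, 0.3702, 0.0473]
orientation: [[0.927, 0.376, 0.001], [0.376, -0.927, 0.001], [0.002, -0.0, -1.0]]
wrist_force: [-0.3, 0.4, 0.1]
width: 0.0846
grip_force: 0.0
```

Request:
step_arm:
  claw: [60,45,30,20,15,15,15,15,15]
  slide:
    - [0,0,0]
    - [0,0,0]
    - [0,0,0]
    - [0,0,0]
    - [0,0,0]
    - [0,0,0]
    - [0,0,0]
    - [0,0,0]
    - [0,0,0]
  twist: [0,0,0,0,0,0,0,0,0]
  grip_force: 60

```text
clock: 7.2
ee_pos: [0.4827, 0.37, 0.0467]
orientation: [[0.927, 0.376, 0.001], [0.376, -0.927, 0.0], [0.001, -0.0, -1.0]]
wrist_force: [0.2, 0.3, 4.7]
width: 0.0215
grip_force: 58.8
```

Request:
step_arm:
  claw: [15,15,15,15,15,15]
  slide:
    - [0,0,-10]
    - [0,0,-20]
    - [0,0,-20]
    - [0,0,-20]
    - [0,0,0]
    - [0,0,0]
  twist: [0,0,0,0,0,0]

```text
clock: 7.8
ee_pos: [0.4824, 0.3697, 0.1163]
orientation: [[0.926, 0.376, 0.0], [0.376, -0.926, 0.0], [0.0, -0.0, -1.0]]
wrist_force: [0.0, 0.0, -1.8]
width: 0.0214
grip_force: 59.0
```

```bash
python3 - <<'E'
from h import *
import cv2
S=[]
for i in range(6):
    S.append(state());im=capture('wrist')
e=np.array([s['ee_pos'] for s in S]);print(S[-1]['clock'],e.mean(0),e.std(0),np.mean([s['orientation'] for s in S],0));print(np.mean([s['wrist_force'] for s in S],0),S[-1]['width'],S[-1]['joint_pos'])
cv2.imwrite('pics/w4.png',im[:,:,::-1])
K,P=cam('wrist',dict(ee_pos=e.mean(0),orientation=np.mean([s['orientation'] for s in S],0)))
R=np.mean([s['orientation'] for s in S],0)
print('tip exp px',proj(K,P,np.array([e.mean(0)+R@[0,0,.0408],e.mean(0)+R@[0,0,.0083]])))
sc=capture('scene');cv2.imwrite('pics/scene1.png',sc[:,:,::-1])
E
```

```text
8.05 [0.4817 0.3692 0.1151] [0.0004 0.0003 0.0006] [[ 0.9265  0.3763 -0.0017]
 [ 0.3763 -0.9265 -0.0012]
 [-0.002   0.0005 -1.    ]]
[ 0.0319  0.2544 -0.7279] 0.021670810794592578 [ 0.6129  0.2351  1.8654 -0.      1.0438  1.7979]
tip exp px [[323.9776 224.8705]
 [324.1566 247.2381]]
```

View pics/w4.png

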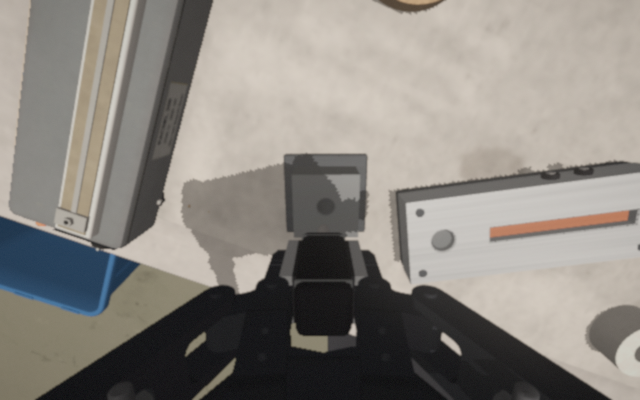

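This shows the probe lifted clear of the stand, with the handle top centred at (324,310) between the pads and the stand's hole at (325,206). The key is at (443,240) and the groove runs from (490,234) to (632,216). I refit the tester with this picture.

```bash
cat > fit4.py <<'E'
import fit,sys
from fit import *
def view(f,s,cols,rows,k0):
    im=cv2.imread(f);h=cv2.cvtColor(im,cv2.COLOR_BGR2HSV)
    m=((h[...,0]<18)&(h[...,1]>80)&(h[...,2]>70)).astype(np.uint8)
    w=np.zeros_like(m);w[rows[0]:rows[1],cols[0]:cols[1]]=1;m*=w
    n,lab,st,c=cv2.connectedComponentsWithStats(m);i=1+np.argmax(st[1:,4]);M=(lab==i).astype(np.float32)
    # key centre: refine by Hough round k0
    g=cv2.cvtColor(im,cv2.COLOR_BGR2GRAY);x,y=k0;sub=cv2.resize(g[y-25:y+25,x-25:x+25],None,fx=4,fy=4,interpolation=2)
    c=cv2.HoughCircles(sub,cv2.HOUGH_GRADIENT,1,50,param1=60,param2=15,minRadius=20,maxRadius=60)
    k=k0
    if c is not None:k=(c[0,0,0]/4+x-25-.375,c[0,0,1]/4+y-25-.375)
    print(st[i],k, None if c is None else c[0,0,2]/4)
    K,P=cam('wrist',s)
    def cost(p):
        a=poly(K,P,T(p,box(.005,-.032,.078,.034)))*poly(K,P,T(p,box(.006,-.032,.078,.040)))
        return np.abs(a-M).sum()/M.sum()+.005*np.sum((proj(K,P,T(p,[(0,-.068,.038)]))[0]-k)**2)
    b=np.array([.526,.2142,3.662]);q=minimize(cost,b,method='Nelder-Mead',options=dict(initial_simplex=b+np.array([[0,0,0],[.004,0,0],[0,.004,0],[0,0,.05]])))
    print(f,q.fun,q.x);print(T(q.x,[(0,.068,.034),(0,-.022,.034),(0,-.068,.036)]))
if __name__=='__main__':
    R3=np.array([[.9499,.3124,.0023],[.3124,-.9499,.0009],[.0024,-.0002,-1]])
    R4=np.array([[.9265,.3763,0],[.3763,-.9265,0],[0,0,-1]])
    view('pics/w2.png',V[1][1],(280,410),(150,210),(255,197))
    view('pics/w3.png',dict(orientation=R3,ee_pos=np.array([.4782,.3655,.1925])),(440,575),(150,210),(415,198))
    view('pics/w4.png',dict(orientation=R4,ee_pos=np.array([.4817,.3692,.1151])),(480,639),(195,250),(443,240))
E
python3 fit4.py
```

```text
[ 291  164  108   30 1003] (255, 197) None
pics/w2.png 0.07918683964571628 [0.5252 0.2148 3.662 ]
[[0.559  0.1558 0.034 ]
 [0.5143 0.2339 0.034 ]
 [0.4914 0.2738 0.036 ]]
[451 166 107  29 926] (np.float32(415.0), np.float32(199.0)) 9.15
pics/w3.png 0.08106315469986448 [0.5255 0.2142 3.669 ]
[[0.5597 0.1554 0.034 ]
 [0.5144 0.2332 0.034 ]
 [0.4912 0.2729 0.036 ]]
[ 490  211  139   26 1329] (np.float32(441.25), np.float32(236.5)) 13.7
pics/w4.png 0.09775254278210549 [0.5257 0.215  3.6587]
[[0.5593 0.1559 0.034 ]
 [0.5148 0.2341 0.034 ]
 [0.4921 0.2741 0.036 ]]
```

Request:
step_arm:
  claw: [15,15,15,15,15,15,15,15,15,15,15,15]
  slide:
    - [-1,15,0]
    - [-1,30,0]
    - [-1,35,0]
    - [-1,35,0]
    - [-1,35,0]
    - [-1,35,0]
    - [-1,30,0]
    - [-1,15.7,0]
    - [0,0,12]
    - [0,0,12]
    - [0,0,0]
    - [0,0,0]
  twist: [0,0,0,0,0,0,0,0,0,0,0,0]
  grip_force: 80

```text
clock: 9.35
ee_pos: [0.5605, 0.1539, 0.091]
orientation: [[0.926, 0.378, -0.003], [0.378, -0.926, -0.0], [-0.002, -0.001, -1.0]]
wrist_force: [-0.1, -1.0, -0.9]
width: 0.0209
grip_force: 80.4
```

```bash
cat > look.py <<'E'
from fit4 import *
import sys
def look(f):
    S=[]
    for i in range(6):
        S.append(state());im=capture('wrist')
    e=np.mean([s['ee_pos'] for s in S],0);R=np.mean([s['orientation'] for s in S],0)
    print(S[-1]['clock'],e,R[2],S[-1]['width'],'F',np.mean([s['wrist_force'] for s in S],0))
    cv2.imwrite(f,im[:,:,::-1]);K,P=cam('wrist',dict(ee_pos=e,orientation=R))
    return e,R,im,K,P
if __name__=='__main__':
    e,R,im,K,P=look('pics/w5.png')
    print('tip px',proj(K,P,e+R@[0,0,.0408]),'handle bottom front',proj(K,P,e+R@[.011,0,.0088]))
    print('start,end',proj(K,P,T([.5255,.2145,3.662],[(0,.068,.034),(0,-.022,.034),(0,-.068,.038)])))
    cv2.imwrite('pics/w5c.png',cv2.resize(im[180:280,220:380],None,fx=5,fy=5,interpolation=2)[:,:,::-1])
E
python3 look.py
```

```text
9.6 [0.5615 0.1538 0.0921] [-0.0003 -0.0002 -1.    ] 0.021191291033172126 F [ 0.1088 -0.1079 -0.6136]
tip px [323.9792 224.8708] handle bottom front [324.1849 228.0381]
start,end [[320.5057 217.4915]
 [194.9884 233.2416]
 [129.0005 243.5066]]
```

View pics/w5c.png

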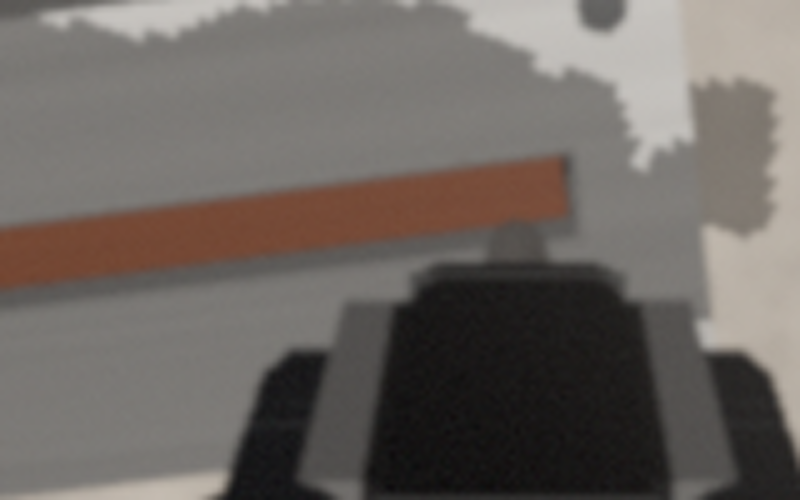

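The crop shows the tip's rounded end at about pixel (323.5,224) next to the copper. The groove's far end is at (334,218). I work out the tip's offset from its modelled silhouette and refit the tester in the same picture.

```bash
python3 - <<'E'
from fit4 import *
e=np.array([.5615,.1538,.0921]);R=np.array([[.9262,.377,0],[.377,-.9262,0],[0,0,-1]])
s=dict(ee_pos=e,orientation=R);K,P=cam('wrist',s)
a=np.linspace(0,2*np.pi,60)
for dx in (0,-.001,-.002):
    o=[]
    for r,z in((.0015,.0408),(.004,.0328),(.004,.0088)):
        q=proj(K,P,e+np.c_[dx+r*np.cos(a),r*np.sin(a),z+0*a]@R.T);o.append((q[:,1].min().round(1),q[:,0].min().round(1),q[:,0].max().round(1)))
    print(dx,o)
im=cv2.imread('pics/w5.png',0);print(im[216:236,318:330])
view('pics/w5.png',s,(180,338),(200,260),(129,243))
E
```

```text
0 [(np.float64(222.7), np.float64(321.6), np.float64(326.3)), (np.float64(223.7), np.float64(317.6), np.float64(330.5)), (np.float64(240.1), np.float64(316.8), np.float64(331.5))]
-0.001 [(np.float64(224.1), np.float64(321.7), np.float64(326.3)), (np.float64(225.2), np.float64(317.6), np.float64(330.5)), (np.float64(241.8), np.float64(316.8), np.float64(331.5))]
-0.002 [(np.float64(225.6), np.float64(321.7), np.float64(326.3)), (np.float64(226.7), np.float64(317.6), np.float64(330.5)), (np.float64(243.5), np.float64(316.8), np.float64(331.5))]
[[ 87  87  86  88  85  86  87  87  87  87  86  86]
 [ 87  86  87  86  89  86  87  86  86  88  87  87]
 [ 87  88  88  86  85  88  86  86  86  86  88  88]
 [ 86  87  86  87  86  86  87  87  86  87  86  88]
 [ 86  86  88  88  87  87  86  86  87  88  88  87]
 [ 86  88  88  87  88  88  88  89  87  87  88  88]
 [ 86  87  86  87  87  86  86  86  87  87  87  88]
 [ 86  86  85  86  83  85  85  86  87  85  87  88]
 [ 86  84  84  81  80  81  81  81  84  86  89  89]
 [ 87  82  80  80  79  82  79  79  81  86  89  92]
 [ 86  81  81  81  81  81  80  80  79  83  89  92]
 [ 84  82  81  83  83  81  80  80  79  80  85  94]
 [ 82  80  80  82  82  83  80  81  79  80  86 100]
 [ 82  82  80  83  83  83  80  79  78  79  85 101]
 [ 81  80  81  83  81  82  81  79  76  76  83  97]
 [ 78  76  78  78  80  78  76  74  74  73  76  89]
 [ 62  61  60  59  62  60  61  58  57  59  60  70]
 [ 43  46  46  46  44  46  43  45  44  44  46  49]
 [ 50  49  50  49  50  49  49  50  49  51  51  51]
 [ 44  45  44  45  44  44  45  45  44  47  44  45]]
[ 182  212  151   30 1788] (np.float32(129.5), np.float32(242.5)) 13.725
pics/w5.png 0.07851719889969756 [0.5256 0.2141 3.6625]
[[0.5595 0.1551 0.034 ]
 [0.5147 0.2332 0.034 ]
 [0.4918 0.2731 0.036 ]]
```

Request:
step_arm:
  claw: [15,15,15,15,15,15,15,15]
  slide:
    - [-0.3,1.5,0]
    - [0,0,6]
    - [0,0,5]
    - [0,0,4]
    - [0,0,2]
    - [0,0,1.5]
    - [0,0,0.5]
    - [0,0,0]
  twist: [0,0,0,0,0,0,0,0]

```text
clock: 10.45
ee_pos: [0.5622, 0.1515, 0.0735]
orientation: [[0.926, 0.376, 0.0], [0.376, -0.926, -0.0], [0.0, 0.0, -1.0]]
wrist_force: [-1.2, -0.9, 1.6]
width: 0.0208
grip_force: 80.7
```

```bash
python3 -c "
from look import *
look('pics/w6.png')"
```

```text
10.7 [0.5623 0.1515 0.0735] [ 0.0003  0.     -1.    ] 0.02095608838305537 F [-0.9636 -0.2665  1.1318]
```

Request:
step_arm:
  claw: [15,15,15,15]
  slide:
    - [0,0,0.7]
    - [0,0,0.5]
    - [0,0,0]
    - [0,0,0]
  twist: [0,0,0,0]

```text
clock: 11.15
ee_pos: [0.5623, 0.1515, 0.0723]
orientation: [[0.926, 0.376, 0.0], [0.376, -0.926, 0.0], [0.0, 0.0, -1.0]]
wrist_force: [0.3, -0.6, 2.1]
width: 0.0213
grip_force: 80.8
```

```bash
python3 -c "
from look import *
look('pics/w7.png')"
```

```text
11.4 [0.5623 0.1515 0.0722] [ 0.0003  0.     -1.    ] 0.021021196225554917 F [-0.7831 -0.1437  2.6455]
```

Request:
step_arm:
  claw: [15,15,15,15,15,15,15,15,15,15,15,15,15,15,15,15,15,15]
  slide:
    - [-0.3,-2,0.1]
    - [-0.4,-3,0.1]
    - [-0.4,-3,0]
    - [-0.4,-3,0]
    - [-0.4,-3,0]
    - [-0.4,-3,0]
    - [-0.4,-3,0]
    - [-0.4,-3,0]
    - [-0.4,-3,0]
    - [-0.4,-3,0]
    - [-0.4,-3,0]
    - [-0.4,-3,0]
    - [-0.4,-3,0]
    - [-0.4,-3,0]
    - [-0.4,-3,0]
    - [-0.4,-3,0]
    - [-0.4,-3,0]
    - [-0.4,-3,0]
  twist: [0,0,0,0,0,0,0,0,0,0,0,0,0,0,0,0,0,0]

```text
clock: 13.25
ee_pos: [0.5355, 0.1981, 0.0719]
orientation: [[0.926, 0.376, -0.0], [0.376, -0.926, 0.0], [-0.0, -0.0, -1.0]]
wrist_force: [0.2, -1.4, 3.2]
width: 0.0214
grip_force: 81.2
```

Request:
step_arm:
  claw: [15,15,15,15,15,15,15,15,15,15,15,15,15,15,15,15]
  slide:
    - [-0.4,-3,0]
    - [-0.4,-3,0]
    - [-0.4,-3,0]
    - [-0.4,-3,0]
    - [-0.4,-3,0]
    - [-0.4,-3,0]
    - [-0.4,-3,0]
    - [-0.4,-3,0]
    - [-0.4,-3,0]
    - [-0.4,-3,0]
    - [-0.4,-3,0]
    - [-0.4,-3,0]
    - [-0.4,-3,0]
    - [-0.4,-3,0]
    - [-0.2,-1.8,0]
    - [0,0,0]
  twist: [0,0,0,0,0,0,0,0,0,0,0,0,0,0,0,0]

```text
clock: 14.85
ee_pos: [0.5134, 0.2369, 0.0718]
orientation: [[0.927, 0.376, -0.001], [0.376, -0.927, 0.001], [-0.0, -0.001, -1.0]]
wrist_force: [-0.5, 0.8, 2.7]
width: 0.0212
grip_force: 81.2
```

```bash
python3 -c "
from look import *
e,R,im,K,P=look('pics/w8.png')
p=np.array([.5256,.2141,3.6625]);t=e+R@[-.0007,-.0005,.0408];c,s=np.cos(p[2]),np.sin(p[2]);d=t[:2]-p[:2];print('tip in tester',c*d[0]+s*d[1],-s*d[0]+c*d[1],t[2])
E=np.r_[p[0]+.068*s,p[1]-.068*c,0]-np.r_[t[:2],0];print('to key tool',R.T@E*1e3)"
```

```text
15.1 [0.5134 0.2368 0.0718] [-0.0003 -0.0009 -1.    ] 0.020648040625565158 F [-0.4387  1.1309  3.345 ]
tip in tester -5.6324579203979874e-05 -0.026367133407376033 0.03102020851986361
to key tool [ -5.6731 -41.2446   0.0398]
```

Request:
step_arm:
  claw: [15,15,15,15,15,15,15,15,15,15,15]
  slide:
    - [0,0,-8]
    - [0,0,-17]
    - [-1.7,-10,0]
    - [-2,-16,0]
    - [-2,-15.2,0]
    - [0,0,0]
    - [0,0,0]
    - [0,0,8]
    - [0,0,7]
    - [0,0,3]
    - [0,0,0]
  twist: [0,0,0,0,0,0,0,0,0,0,0]

```text
clock: 16.25
ee_pos: [0.4922, 0.2716, 0.0776]
orientation: [[0.927, 0.376, -0.002], [0.376, -0.927, -0.001], [-0.002, 0.0, -1.0]]
wrist_force: [0.9, 0.7, -0.7]
width: 0.021
grip_force: 80.8
```

```bash
cat > chk.py <<'E'
from look import *
e,R,im,K,P=look(sys.argv[1])
p=np.array([.5256,.2141,3.6625]);t=e+R@[-.0007,-.0005,.0401];c,s=np.cos(p[2]),np.sin(p[2]);d=t[:2]-p[:2];print('tip in tester',c*d[0]+s*d[1],-s*d[0]+c*d[1],t[2])
cv2.imwrite('pics/crop_'+sys.argv[1][5:],cv2.resize(im[180:280,240:400],None,fx=5,fy=5,interpolation=2)[:,:,::-1])
E
python3 chk.py pics/w9.png
```

```text
16.5 [0.4929 0.272  0.0786] [-0.0005  0.     -1.    ] 0.021349331134180444 F [ 0.3789 -0.0174 -0.1657]
tip in tester 0.00013333961203003744 -0.06710184524488153 0.03849220942940413
```

View pics/crop_w9.png

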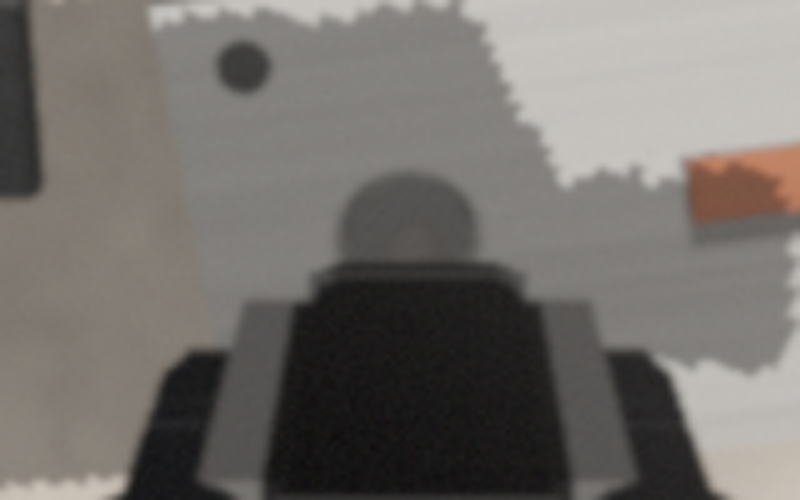

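The crop shows the tip over the middle of the round key, at (408,235) in the crop, and no force yet. I press in stages.

Request:
step_arm:
  claw: [15,15,15,15,15,15]
  slide:
    - [0,0,2]
    - [0,0,2]
    - [0,0,1.5]
    - [0,0,0.5]
    - [0,0,0]
    - [0,0,0]
  twist: [0,0,0,0,0,0]

```text
clock: 17.15
ee_pos: [0.4934, 0.2725, 0.0733]
orientation: [[0.927, 0.376, 0.001], [0.376, -0.927, 0.0], [0.001, -0.0, -1.0]]
wrist_force: [1.0, -0.1, 3.9]
width: 0.0212
grip_force: 81.2
```

```bash
python3 chk.py pics/w10.png
```

```text
17.4 [0.4933 0.2725 0.0732] [ 0.0009 -0.0001 -1.    ] 0.0213806344571607 F [0.6621 0.0882 3.9045]
tip in tester -0.00048408132248051877 -0.06730395258633129 0.03311732362253306
```

Request:
step_arm:
  claw: [15,15,15,15,15,15]
  slide:
    - [0,0,1]
    - [0,0,0.7]
    - [0,0,0.4]
    - [0,0,0]
    - [0,0,0]
    - [0,0,0]
  twist: [0,0,0,0,0,0]

```text
clock: 18.05
ee_pos: [0.4932, 0.2725, 0.071]
orientation: [[0.926, 0.376, 0.001], [0.376, -0.926, 0.0], [0.001, -0.0, -1.0]]
wrist_force: [1.5, -0.1, 5.3]
width: 0.0214
grip_force: 81.3
```

```bash
python3 chk.py pics/w11.png
```

```text
18.3 [0.4932 0.2724 0.0709] [ 0.0006 -0.     -1.    ] 0.020927655034438147 F [1.4668 0.6023 4.9353]
tip in tester -0.00031778244528983535 -0.06732005043802303 0.030835073474218225
```

Height says the key has sunk 5.2 mm, and a force of about 5.5 N means 5 mm, so they agree. I hand the job in.

```bash
python3 -c "
from rig import *
print(sign_off())"
```

```text
the job is handed in; nothing more can be done
None
```

I drew the probe along the groove from the far end to the key end without lifting, pressing the strip about 2 mm, and handed in at about 18 s with the probe in the gripper holding the key about 5 mm down (both depths estimated from force and height); the sign-off returned no verdict.

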